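Serve a finger biscuit with the tongs

ROBOT

A 7-joint arm with a two-finger parallel gripper is mounted at the origin on the work surface. World frame = base frame: x ahead of the robot, y to its left, z up, the work surface at z = 0. Lengths are in m, angles in rad, forces in N, time in s.
With the tool pointing down it reaches from about 0.4 to 0.925 m from the base axis. Payload 5.6 kg.
Tool frame: the origin (TCP) lies between the finger pads; the fingertips stand arm.tip_extent ahead of it and the grasp point (between the pads) lies 6 mm ahead of it (arm.tip_extent is the distance from the TCP to the fingertips, in m); z points along the fingers, y is the line along which they close (so a half turn about z gives the same grasp; the last joint's range is limited). The gripper opens to 85 mm and grips with 20 to 120 N. Pads are 22 mm wide; open, the fingers measure 114 mm over their backs; the gripper's body (76 mm by 85 mm) begins 54 mm behind the grasp point. The pads swing forward as they close: fully open they stand 13 mm farther back than shut.
Start: joints at [-1.244, 0.468, -0.012, 1.603, 0.006, 1.071, -0.056], TCP at [0.235, 0.606, 0.256] pointing down, gripper open.
Joint ranges: [-2.53, 2.53], [-0.31, 2.02], [-1.57, 1.55], [0.28, 2.44], [-1.29, 4.43], [0.15, 1.84], [-2.92, 2.92]. Speed limits (rad/s): [2.57, 2.57, 3.14, 3.14, 3.14, 3.14, 3.14].

INTERFACE

Orientations are given as a unit quaternion [x, y, z, w].
In Python, from station import arm gives the robot as it stands.
- The arm moves only by the shell command python3 -m crank 'ROWS' [OPENING] [FORCE]. ROWS is JSON, a list of rows, each an object with "offset": the shift along the world's x, y, z in m, a list of three; "yaw": the turn about the world's z in rad. A call has 1 to 8 rows; each row shifts and turns the commanded pose from where the row before left it; what a row does not reach is not made up. A row lasts 1/8 s, in which the tool goes at most 62.5 mm and 10.7 degrees, less where a joint would pass 70% of its speed; a pose out of reach is approached as far as the arm can. A call with a gripper value outside its range is refused whole. OPENING is the opening in per cent of the stroke, from 0 (shut) to 100 (fully open), set as the call begins (- or left out, the last holds). The fingers move at their own pace and stop on an object; FORCE is the grip in N (left out, the last holds). Time passes only in rows, so rows that do not move let the fingers close. It gives the time, the measured TCP pose, the force, the opening and the grip force at its end, in the units of the state.
- arm.get_obs(): the state, without advancing time (a new reading comes with each control period).
- arm.capture(name): name is "scene" or "side" or "wrist"; returns the picture (400x640x3 uint8, blue, green, red); there is no depth.
- arm.calibration(name): a dict with "fx", "fy", "cx", "cy" (pixels), "pose" (4x4, takes a point from camera to world coordinates); the wrist camera has in their place "tool_from_camera" (4x4, takes a point from camera to tool coordinates, whose origin is the TCP and whose axes are the flange's). Camera axes: x right, y down, z forward; pixel columns grow to the right and rows downward; lengths in m; the calibration is good to about 2 mm. A picture is of the moment at which its call begins: read the wrist's pose just before it. calibration takes no time and is no camera call.
- arm.job_done(): hands the job in; it is judged then, once.
The state is a dict: "time_s": time; "joint_positions": joint angles; "qvel": joint speeds; "joint_efforts": joint torques, N m; "tcp_pos": TCP position; "tcp_rot": TCP orientation; "ft_force": force on the tool from outside, world axes, zero at the start; "wrist_torque": the same for the moment, N m; "grip_width": finger opening in m; "gripper_force": force on a finger pad.
Only numpy, scipy, OpenCV 4.12 (cv2) and the standard library are available. Lean on these libraries where they do the work, as an engineer would, in place of code of your own. Each camera call takes 0.05 s, during which the arm holds its last target. There are 200 camera calls.

TASK

Pick up the tongs and use them to lift the finger biscuit off its board and set it down in the round dish, without your fingers touching it. Lay the tongs back on their board, then slide the dish, with the biscuit in it, across the table onto the middle of the guest's round place mat. Leave the cookies and the upturned cups where they are.

Things in the scene. Friction and masses are not known exactly. Their poses are not given: they have to be found in the camera images.
- tongs: Steel tongs, 185 mm long, 95 g, balanced at the grip, standing on their jaws and a rear foot. Origin: at underside level, between the arms, below the grip. x to the jaws, z up. Two flat upright arms, 6 mm thick (z 24 to 46 mm), run from a 50 mm wide cross-piece (x -96 to -74 mm) to x = 105 mm. Grip from above at x = 0, 36 mm up, closing along y; open, the arms are 51 mm wide there (outside).
- tongs_jaw (a point): The middle between the jaws, at the level of their lower edges: 95 mm ahead of the tongs' origin, z = 0. The jaws are upright plates 30 mm long (x 80 to 110 mm), reaching from 0 to 26 mm height, with the arms above them.
- tongs_left (a joint): Closing angle of each arm (both alike): 0 = open, jaws 54 mm apart inside (67 mm outside); 0.085 rad = arms parallel, jaws 26 mm apart, 38 mm over the arms at the grip; at most 0.14. At 46 mm over the arms at the grip the jaws are about 43 mm apart. Springs open them, pushing each finger with 8 N when open and 14 N when closed on the biscuit.
- tongs_board: Fixed plain wooden board under the tongs, 240 x 140 x 10 mm (x, y, z); origin at the centre of its underside, x along its length.
- biscuit_board: Fixed wooden board of the same size with two dark lines along its edges, carrying the finger biscuit and two round cookies; origin at the centre of its underside.
- biscuit: The finger biscuit: a brown bar 76 x 26 x 22 mm (x, y, z), about 45 g, lying on the biscuit board; origin at the centre of its underside, x along its length.
- dish: Round white dish, 140 mm across the rim, 124 mm across the foot, 24 mm high, wall 4 mm, about 350 g, loose on the table; origin at the centre of its underside, on the table top.
- dish_in (a point): Centre of the dish's inner floor, 5 mm above its underside; the inner floor is about 115 mm across.
- mat: The guest's flat round place mat, 190 mm across with a cork middle 156 mm across, about 1 mm thick (no step to push over), fixed; origin at its centre on the table.
- cookie1: Bystander: round cookie 62 mm across, 12 mm thick, on the biscuit board beyond the biscuit.
- cookie2: Bystander: a second such cookie beside it.
- cup_a: Bystander: white tea cup standing mouth-down on a saucer, 72 mm wide, 62 mm high; origin at the centre of its rim, 8 mm above the table.
- cup_b: Bystander: a second such cup on its saucer.

How it is judged:
On the way, in this order (a step that is already met when the one before it is completed fails the run):
1. The finger biscuit is lifted in the tongs, its underside at least 50 mm above the table (contact force between tongs and biscuit above 0.5 N and height (world z) of biscuit above 0.05 m), for 0.2 s.
2. Still held in the tongs, the biscuit is lowered into the dish: within 30 mm of its centre and under 10 mm above its floor (not dropped); the dish is more than 70 mm from the mat's centre (contact force between tongs and biscuit above 0.5 N and horizontal distance between biscuit and dish_in below 0.03 m and z of biscuit in the frame of dish_in below 0.01 m and horizontal distance between dish and mat above 0.07 m), for 0.1 s.
3. The biscuit lies flat in the dish; the tongs stand upright on their board, let go, origin within 30 mm of its centre along each side; the dish is still over 70 mm from the mat's centre (horizontal distance between biscuit and dish_in below 0.03 m and z of biscuit in the frame of dish_in below 0.006 m and angle between biscuit's own z axis and vertical below 0.15 rad and x of tongs in the frame of tongs_board between -0.03 and 0.03 m and y of tongs in the frame of tongs_board between -0.03 and 0.03 m and angle between tongs's own z axis and vertical below 0.1 rad and height (world z) of tongs below 0.016 m and contact force between the fingers and tongs below 0.05 N and linear speed of tongs below 0.02 m/s and horizontal distance between dish and mat above 0.07 m), for 0.2 s.
At the end, for the whole second after the job is handed in: The dish stands at rest with its centre within 15 mm of the mat's centre, the biscuit lies flat in it within 30 mm of its centre, the tongs stand on their board (origin within 30 mm of the board's centre along each side), and the robot touches nothing (horizontal distance between biscuit and dish_in below 0.03 m and z of biscuit in the frame of dish_in below 0.006 m and angle between biscuit's own z axis and vertical below 0.15 rad and x of tongs in the frame of tongs_board between -0.03 and 0.03 m and y of tongs in the frame of tongs_board between -0.03 and 0.03 m and angle between tongs's own z axis and vertical below 0.1 rad and height (world z) of tongs below 0.016 m and contact force between the fingers and tongs below 0.05 N and linear speed of tongs below 0.02 m/s and horizontal distance between dish and mat below 0.015 m and linear speed of each of dish, biscuit below 0.01 m/s).
It fails at once if The gripper or arm touches the biscuit (more than 0.3 N) (contact force between any of the fingers, the arm and biscuit above 0.3 N).
It fails at once if The dish is lifted more than 12 mm or tipped more than 0.2 rad: it is slid, not carried (height (world z) of dish above 0.012 m or angle between dish's own z axis and vertical above 0.2 rad).
It fails at once if A cookie or an upturned cup is moved more than 15 mm (distance of any of cookie1, cookie2, cup_a, cup_b from where it was at the start of the episode above 0.015 m).
It also fails if it takes over 69 s, if anything falls off the work surface, if the arm or the gripper's body presses on something with over 40 N, if the wrist force passes 120 N, or if a joint passes its speed limit or range.

## Working session

There is one attempt and no reset: what is moved stays moved. The work goes in short steps, Python scripts to look and compute and a shell command to move; the robot and the scene stay as the last step left them, time stands still between calls to the robot, and variables do not carry over. Pictures are saved under pics/ and viewed, at most 10 in all, crops included, and the job is handed in when it is done.

```bash
ls; mkdir -p pics
python3 - <<'E'
from station import arm
import cv2
for n in ("scene","side"):
    cv2.imwrite(f"pics/{n}0.png",arm.capture(n))
    c=arm.calibration(n);print(n,c)
print(arm.calibration("wrist"));print(arm.tip_extent,arm.get_obs())
E
```

```text
pics
scene {'fx': 424.2246121179341, 'fy': 424.2246121179341, 'cx': 325.5801378058099, 'cy': 197.69661810813733, 'pose': array([[-0.75526128,  0.54190251, -0.36867611,  0.94267051],
       [ 0.65531436,  0.61406286, -0.43987486,  0.48570297],
       [-0.01197898, -0.5738192 , -0.8188944 ,  0.93013444],
       [ 0.        ,  0.        ,  0.        ,  1.        ]])}
side {'fx': 519.9222747930552, 'fy': 519.9222747930552, 'cx': 330.96400923458435, 'cy': 201.38241299892934, 'pose': array([[ 0.71267109, -0.50943464,  0.48226161, -0.05057448],
       [-0.70149673, -0.51607535,  0.49149626, -0.61039208],
       [-0.00150189, -0.68858011, -0.72515872,  0.96363977],
       [ 0.        ,  0.        ,  0.        ,  1.        ]])}
{'fx': 320.7277439807839, 'fy': 320.7277439807839, 'cx': 320.00375928737805, 'cy': 201.74230515310967, 'tool_from_camera': array([[ 7.70535963e-05, -9.44723112e-01, -3.27869236e-01,
         8.44595069e-02],
       [ 9.99999861e-01, -9.82871281e-05,  5.18217901e-04,
         6.08033105e-05],
       [-5.21797754e-04, -3.27869230e-01,  9.44722973e-01,
        -1.18365643
[... 161 characters left out ...]
31774, -0.01156837,  1.60352938,  0.00599915,
        1.07138449, -0.05629737]), 'qvel': array([-4.14965089e-04, -2.83689812e-03,  3.21246030e-05, -1.61944561e-03,
        7.63564004e-04, -2.41217062e-05,  7.33549035e-05]), 'joint_efforts': array([ 7.63946791e-04, -5.33519340e+01,  2.13256886e-02, -2.51964962e+01,
        1.13882657e-02,  4.40364500e-03, -8.23274547e-06]), 'tcp_pos': array([0.23485265, 0.6055998 , 0.25541584]), 'tcp_rot': array([ 1.83902964e-01,  9.82944076e-01, -7.98207479e-04, -8.30414971e-05]), 'ft_force': array([ 0.96421681, -0.56591832, -0.42014002]), 'wrist_torque': array([-0.021401  ,  0.00262266,  0.0283981 ]), 'gripper_force': 0.0, 'grip_width': 0.08532184729686439}
```

View pics/scene0.png

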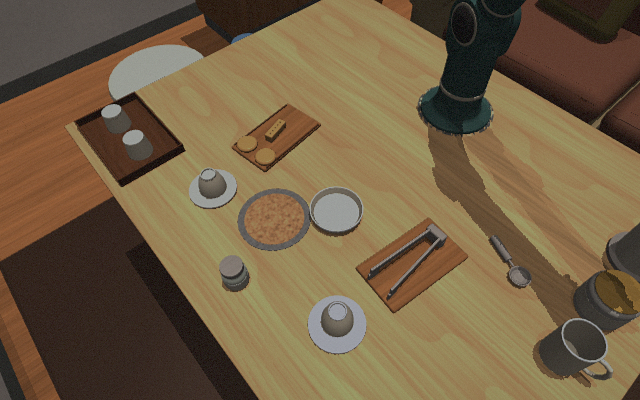

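View pics/side0.png

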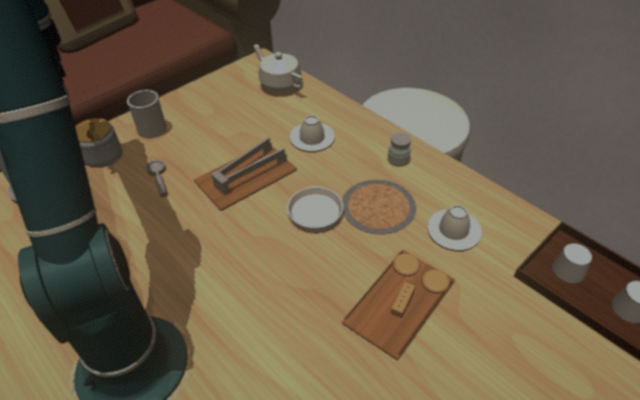

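The scene picture shows the tongs on their board at about (412,262), the dish at (336,211), the mat at (275,219), the biscuit at (276,129) with the cookies left of it, and the cups at (211,183) and (337,320). The side view agrees. Next I'll enlarge the tongs and biscuit in both views.

Run:
```python
import cv2,numpy as np
S=cv2.imread("pics/scene0.png");D=cv2.imread("pics/side0.png")
def crop(I,x,y,w,h,name):
    k=4
    c=cv2.resize(I[y:y+h,x:x+w],None,fx=k,fy=k,interpolation=cv2.INTER_CUBIC)
    for u in range((x+9)//10*10,x+w,10):
        cv2.line(c,((u-x)*k+2,0),((u-x)*k+2,6 if u%50 else 14),(0,0,255),1); 
        if u%20==0: cv2.putText(c,str(u),((u-x)*k-8,22),0,.35,(0,0,255),1)
    for v in range((y+9)//10*10,y+h,10):
        cv2.line(c,(0,(v-y)*k+2),(6,(v-y)*k+2),(0,0,255),1)
        if v%20==0: cv2.putText(c,str(v),(8,(v-y)*k+6),0,.35,(0,0,255),1)
    return c
a=crop(S,350,212,125,105,0);b=crop(S,225,100,75+0,105-35,0)
b=cv2.copyMakeBorder(b,0,a.shape[0]-b.shape[0],0,0,0)
cv2.imwrite("pics/c1.png",np.hstack([a,b]))
a=crop(D,190,130,112,85,0);b=crop(D,375,250,85,85,0)
cv2.imwrite("pics/c2.png",np.hstack([a,b]))
```

```text
(no output)
```

View pics/c1.png

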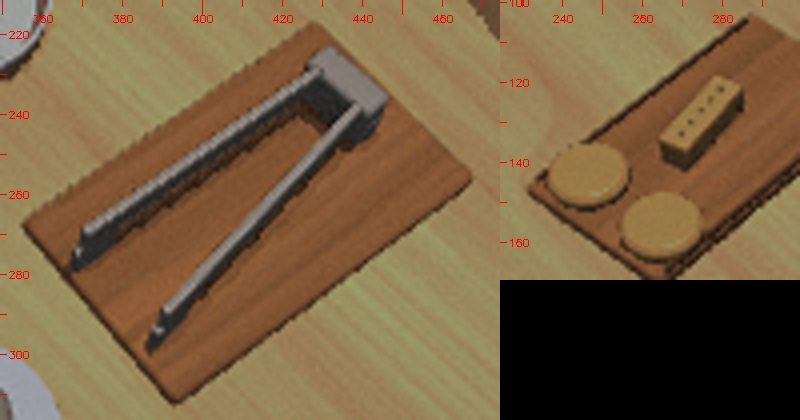

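View pics/c2.png

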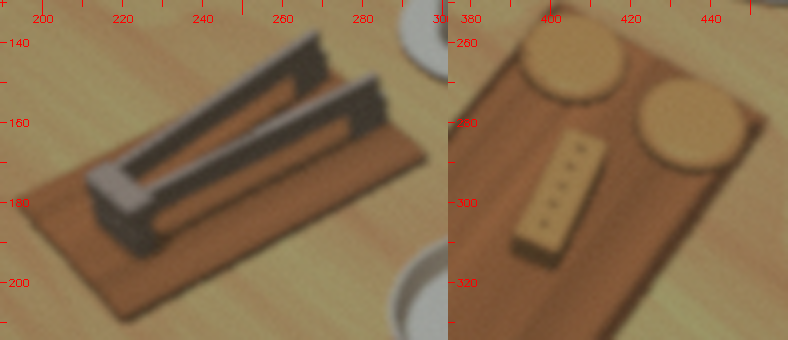

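The crops give the tongs' cross-piece, both arm tips, the corners of the tongs' board and the corners of the biscuit top in each view. I'll triangulate by intersecting with known planes, and find the dish and mat as circles in orthophotos.

```bash
cat > h.py <<'E'
import cv2,numpy as np
from station import arm
def ray(n,uv,z,pose=None):
    c=arm.calibration(n);P=c["pose"] if pose is None else pose
    uv=np.atleast_2d(uv).astype(float)
    d=np.c_[(uv[:,0]-c["cx"])/c["fx"],(uv[:,1]-c["cy"])/c["fy"],np.ones(len(uv))]@P[:3,:3].T
    return (P[:3,3]+d*((z-P[2,3])/d[:,2])[:,None])[:,:2]
def ortho(n,I,z,x0,x1,y0,y1,s=1000):
    c=arm.calibration(n);P=np.linalg.inv(c["pose"])
    X,Y=np.meshgrid(np.arange(x0,x1,1/s),np.arange(y0,y1,1/s))
    p=np.stack([X,Y,0*X+z],-1)@P[:3,:3].T+P[:3,3]
    return cv2.remap(I,(c["fx"]*p[...,0]/p[...,2]+c["cx"]).astype(np.float32),(c["fy"]*p[...,1]/p[...,2]+c["cy"]).astype(np.float32),cv2.INTER_LINEAR)
E
python3 - <<'E'
from h import *
np.set_printoptions(precision=4,suppress=True)
f1=lambda p:np.array(p)/4.+[350,212]-.4; f1b=lambda p:(np.array(p)-[500,0])/4.+[225,100]-.4
f2=lambda p:np.array(p)/4.+[190,130]-.4; f2b=lambda p:(np.array(p)-[448,0])/4.+[375,250]-.4
def rep(n,c,t):
    print(t,n,c.tolist() and np.round(c,4).tolist(),"mean",c.mean(0))
for n,f,P in(("scene",f1,[(313,20),(472,180),(178,403),(22,223)]),("side",f2,[(15,205),(333,60),(428,158),(126,322)])): rep(n,ray(n,f(P),.01),"tboard")
for n,f,P in(("scene",f1,[(327,45),(388,97),(85,231),(165,312)]),("side",f2,[(118,163),(155,200),(318,33),(377,76)])): rep(n,ray(n,f(P),.056),"tongs")
for n,f,P in(("scene",f1b,[(722,73),(744,95),(686,153),(661,140)]),("side",f2b,[(567,127),(608,143),(562,252),(512,235)])): rep(n,ray(n,f(P),.032),"bisc")
rep("s",ray("scene",f1b([(588,173),(660,224)]),.022),"cookies");rep("side",ray("side",f2b([(573,55),(692,122)]),.022),"cookies")
for n in("scene","side"):
    I=cv2.imread(f"pics/{n}0.png")
    rep(n,ray(n,[(336,211)] if n=="scene" else [(316,209)],.024),"dish guess");rep(n,ray(n,[(275,219)] if n=="scene" else[(379,206)],0),"mat guess")
    for z,r in((.024,69),(.0,94)):
        o=cv2.GaussianBlur(cv2.cvtColor(ortho(n,I,z,.3,.9,-.3,.5),6),(0,0),2)
        C=cv2.HoughCircles(o,cv2.HOUGH_GRADIENT,1,40,param1=60,param2=15,minRadius=r-3,maxRadius=r+3)
        if C is not None: print(n,z,[(round(.3+a/1000,4),round(-.3+b/1000,4),float(q)) for a,b,q in C[0][:4]])
print(ray("scene",[(210,174),(337,311)],.065),ray("scene",[(213,188),(337,324)],.008))
E
```

```text
tboard scene [[0.3708, 0.2093], [0.3858, 0.3478], [0.6181, 0.3272], [0.6082, 0.1903]] mean [0.4957 0.2687]
tboard side [[0.3783, 0.3432], [0.6219, 0.3087], [0.6018, 0.1861], [0.3679, 0.2069]] mean [0.4925 0.2612]
tongs scene [[0.4066, 0.2405], [0.4071, 0.2879], [0.6017, 0.2319], [0.6028, 0.2951]] mean [0.5046 0.2639]
tongs side [[0.4264, 0.2833], [0.4227, 0.2393], [0.6005, 0.2933], [0.5998, 0.2312]] mean [0.5124 0.2618]
bisc scene [[0.4494, -0.3062], [0.4512, -0.2772], [0.5181, -0.2591], [0.524, -0.2813]] mean [ 0.4857 -0.281 ]
bisc side [[0.5148, -0.2595], [0.5225, -0.2815], [0.4535, -0.3074], [0.4429, -0.2828]] mean [ 0.4834 -0.2828]
cookies s [[0.578, -0.2986], [0.5677, -0.2251]] mean [ 0.5729 -0.2619]
cookies side [[0.5607, -0.2268], [0.572, -0.3015]] mean [ 0.5664 -0.2641]
dish guess scene [[0.5419, 0.0479]] mean [0.5419 0.0479]
mat guess scene [[0.6663, -0.0497]] mean [ 0.6663 -0.0497]
scene 0.024 [(np.float32(0.5375), np.float32(0.0405), 67.0), (np.float32(0.7335), np.float32(-0.2275), 68.0999984741211), (np.float32(0.7265), np.float32(0.2615), 69.5999984741211)]
scene 0.0 [(np.float32(0.6655), np.float32(-0.0555), 95.30000305175781)]
dish guess side [[0.53, 0.0339]] mean [0.53   0.0339]
mat guess side [[0.6656, -0.0543]] mean [ 0.6656 -0.0543]
side 0.024 [(np.float32(0.5355), np.float32(0.0445), 71.4000015258789), (np.float32(0.7275), np.float32(-0.2405), 68.69999694824219), (np.float32(0.7165), np.float32(0.2565), 70.19999694824219)]
[[ 0.7294 -0.2349]
 [ 0.7254  0.256 ]] [[ 0.7351 -0.2356]
 [ 0.7306  0.2627]]
```

```bash
python3 -m crank '[{"offset":[0.033,-0.043,-0.01],"yaw":0.046},{"offset":[0.033,-0.043,-0.01],"yaw":0.046},{"offset":[0.033,-0.043,-0.01],"yaw":0.046},{"offset":[0.033,-0.043,-0.01],"yaw":0.046},{"offset":[0.033,-0.043,-0.01],"yaw":0.046},{"offset":[0.033,-0.043,-0.01],"yaw":0.046},{"offset":[0.033,-0.043,-0.01],"yaw":0.046},{"offset":[0.033,-0.043,-0.01],"yaw":0.046}]' 100
python3 -m crank '[{"offset":[0,0,0],"yaw":0}]'
python3 - <<'E'
from h import *
from scipy.spatial.transform import Rotation as R
o=arm.get_obs();I=arm.capture("wrist");cv2.imwrite("pics/w1.png",I)
T=np.eye(4);T[:3,:3]=R.from_quat(o["tcp_rot"]).as_matrix();T[:3,3]=o["tcp_pos"]
np.save("w1.npy",T@arm.calibration("wrist")["tool_from_camera"]);print(o["tcp_pos"],T[:3,1],o["joint_positions"])
E
```

```text
time_s: 1.1
tcp_pos: [0.4997, 0.2605, 0.1758]
tcp_rot: [0.0, 1.0, -0.0, -0.0]
ft_force: [0.9, 0.5, -0.3]
grip_width: 0.0856
gripper_force: 0.0
time_s: 1.23
tcp_pos: [0.5014, 0.2565, 0.1751]
tcp_rot: [0.005, 1.0, -0.002, -0.0]
ft_force: [-0.3, 0.4, 0.5]
grip_width: 0.0856
gripper_force: 0.0
[0.50139365 0.25646054 0.17513594] [ 0.01067972  0.99993756 -0.00328949] [-0.56031841  0.42077923  0.03357412  1.88848146 -0.01508028  0.83476669
  1.04059599]
```

View pics/w1.png

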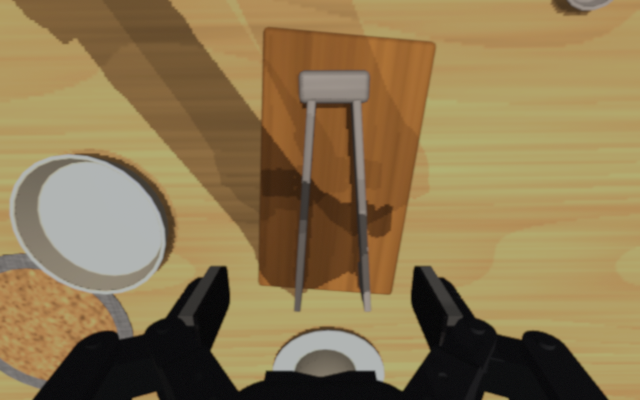

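The wrist view shows the tongs between the open fingers: cross-piece at (303–368, 71–102), arm tips at (298,310) and (367,309), board corners at (265,28), (435,43), (391,294) and (260,285).

Run:
```python
from h import *
np.set_printoptions(precision=4,suppress=True)
P=np.load("w1.npy")
print(ray("wrist",[(303,72),(367,71),(301,102),(368,102),(298,310),(367,309)],.056,P))
b=ray("wrist",[(265,28),(435,43),(391,294),(260,285)],.01,P);print(b,b.mean(0))
o=np.array([ray("wrist",[(45,192),],.024,P)[0]]);print(o)
# dish rim points outer
r=ray("wrist",[(72,156),(12,215),(100,292),(165,225)],.024,P);print(r)
print(ray("wrist",[(8,253),(131,330)],0,P))
```

```text
[[0.4048 0.2455]
 [0.4047 0.2895]
 [0.4245 0.2435]
 [0.425  0.2909]
 [0.6009 0.2356]
 [0.6003 0.2968]]
[[0.37   0.2141]
 [0.3821 0.3491]
 [0.6174 0.3286]
 [0.6054 0.1932]] [0.4937 0.2712]
[[0.499  0.0134]]
[[ 0.4673  0.0458]
 [ 0.5205 -0.0229]
 [ 0.6027  0.0377]
 [ 0.5316  0.1141]]
[[ 0.5715 -0.0657]
 [ 0.6697  0.0412]]
```

```bash
python3 -m crank '[{"offset":[0,0.003,-0.025],"yaw":0},{"offset":[0,0,-0.025],"yaw":0},{"offset":[0,0,-0.025],"yaw":0},{"offset":[0,0,-0.025],"yaw":0},{"offset":[0,0,-0.025],"yaw":0},{"offset":[0,0,0],"yaw":0},{"offset":[0,0,0],"yaw":0}]'
```

```text
time_s: 2.15
tcp_pos: [0.4989, 0.2662, 0.0521]
tcp_rot: [0.0, 1.0, 0.0, 0.0]
ft_force: [-0.2, -0.1, 0.2]
grip_width: 0.0855
gripper_force: 0.0
```

```bash
python3 -m crank '[{"offset":[0,0,0],"yaw":0},{"offset":[0,0,0],"yaw":0},{"offset":[0,0,0],"yaw":0},{"offset":[0,0,0],"yaw":0},{"offset":[0,0,0],"yaw":0},{"offset":[0,0,0],"yaw":0}]' 53 40
```

```text
time_s: 2.9
tcp_pos: [0.5002, 0.2661, 0.0532]
tcp_rot: [0.0, 1.0, 0.001, 0.002]
ft_force: [-0.8, 0.7, 8.1]
grip_width: 0.0453
gripper_force: 11.2
```

```bash
python3 -m crank '[{"offset":[0,0,0.008],"yaw":0},{"offset":[0,0,0.012],"yaw":0},{"offset":[0,0,0.02],"yaw":0},{"offset":[0,0,0.03],"yaw":0},{"offset":[0,0,0.03],"yaw":0},{"offset":[0,0,0],"yaw":0},{"offset":[0,0,0],"yaw":0}]'
python3 - <<'E'
from h import *
from scipy.spatial.transform import Rotation as R
o=arm.get_obs();I=arm.capture("wrist")
T=np.eye(4);T[:3,:3]=R.from_quat(o["tcp_rot"]).as_matrix();T[:3,3]=o["tcp_pos"]
np.save("w2.npy",T@arm.calibration("wrist")["tool_from_camera"]);print(o["tcp_pos"],o["tcp_rot"])
S=arm.capture("side")[90:250,150:390];S=cv2.resize(S,(450,300),interpolation=2)
cv2.imwrite("pics/w2.png",np.vstack([np.hstack([I[:300,170:520],S])]))
E
```

```text
time_s: 3.78
tcp_pos: [0.4985, 0.2647, 0.1511]
tcp_rot: [0.001, 1.0, -0.0, -0.0]
ft_force: [-1.2, -0.1, -1.2]
grip_width: 0.0455
gripper_force: 9.2
[0.49852136 0.26472412 0.15108282] [ 1.01053017e-03  9.99999436e-01 -1.54986997e-04 -2.86878699e-04]
```

View pics/w2.png

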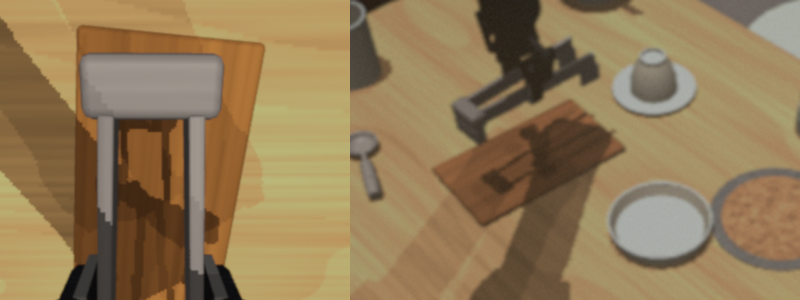

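Run:
```python
from h import *
np.set_printoptions(precision=4,suppress=True)
P=np.load("w2.npy")
for z in(.150,.154,.158): print(z,ray("wrist",[(251,55),(392,56),(251,113),(393,113)],z,P).tolist())
```

```text
0.15 [[0.40265514742796665, 0.2414840954133235], [0.4030589872904438, 0.28949602259795326], [0.4217162071972903, 0.24010384423013376], [0.4218159961165743, 0.29119815977303304]]
0.154 [[0.4030395902903059, 0.2422688788454109], [0.40342991216736035, 0.2886736726286566], [0.4214626072311621, 0.24093482967719698], [0.42155905585326003, 0.29031883309673423]]
0.158 [[0.4034240331526452, 0.24305366227749828], [0.40380083704427694, 0.28785132265936], [0.42120900726503385, 0.24176581512426024], [0.4213021155899458, 0.2894395064204354]]
```

```bash
python3 -m crank '[{"offset":[-0.005,-0.03,0.005],"yaw":0.02},{"offset":[-0.008,-0.045,0.005],"yaw":0.025},{"offset":[-0.009,-0.05,0],"yaw":0.03},{"offset":[-0.009,-0.05,0],"yaw":0.03},{"offset":[-0.009,-0.05,0],"yaw":0.03},{"offset":[-0.009,-0.05,0],"yaw":0.03},{"offset":[-0.009,-0.05,0],"yaw":0.03},{"offset":[-0.009,-0.05,0],"yaw":0.03}]'
python3 -m crank '[{"offset":[-0.009,-0.05,0],"yaw":0.03},{"offset":[-0.009,-0.05,0],"yaw":0.03},{"offset":[-0.009,-0.05,0],"yaw":0.02},{"offset":[-0.007,-0.035,0],"yaw":0.015},{"offset":[-0.003,-0.016,0],"yaw":0},{"offset":[0,0,0],"yaw":0},{"offset":[0,0,0],"yaw":0}]'
```

```text
time_s: 4.88
tcp_pos: [0.431, -0.1114, 0.1606]
tcp_rot: [-0.112, 0.994, 0.0, -0.001]
ft_force: [1.5, 0.1, -0.5]
grip_width: 0.0451
gripper_force: 9.2
time_s: 5.75
tcp_pos: [0.3954, -0.3091, 0.1609]
tcp_rot: [-0.159, 0.987, 0.001, -0.0]
ft_force: [-0.1, 0.1, -0.5]
grip_width: 0.0454
gripper_force: 9.2
```

```bash
python3 -m crank '[{"offset":[0,0,-0.02],"yaw":0},{"offset":[0,0,-0.025],"yaw":0},{"offset":[0,0,-0.02],"yaw":0},{"offset":[0,0,-0.01],"yaw":0},{"offset":[0,0,0],"yaw":0},{"offset":[0,0,0],"yaw":0}]'
python3 - <<'E'
from h import *
print(arm.get_obs()["tcp_pos"])
S=arm.capture("scene");D=arm.capture("side")
cv2.imwrite("pics/s3.png",S);cv2.imwrite("pics/d3.png",D)
a=cv2.resize(S[95:175,230:330],(400,320),interpolation=2);b=cv2.resize(D[250:330,360:460],(400,320),interpolation=2)
cv2.imwrite("pics/c3.png",np.hstack([a,b]))
E
```

```text
time_s: 6.5
tcp_pos: [0.3956, -0.3109, 0.087]
tcp_rot: [-0.159, 0.987, -0.0, 0.001]
ft_force: [-0.6, -0.8, -0.3]
grip_width: 0.0452
gripper_force: 9.2
[ 0.3955768  -0.31093828  0.08697361]
```

View pics/c3.png

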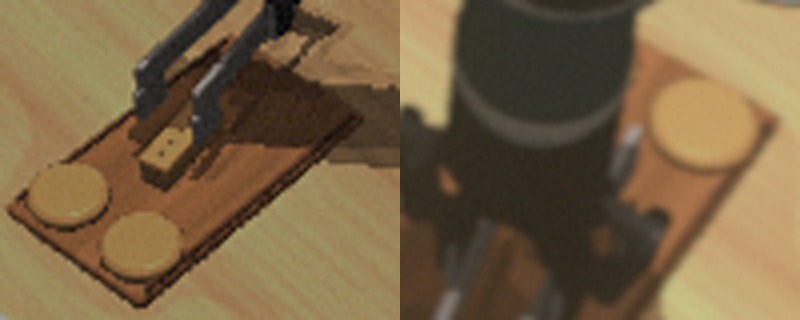

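The scene crop (left) shows the open jaws above and behind the biscuit's front end, with jaw lower fronts near (140,113) and (200,142). The side view is blocked by the arm.

Run:
```python
from h import *
np.set_printoptions(precision=4,suppress=True)
f=lambda p:np.array(p)/4.+[230,95]-.4
c=np.cos(.32);s=np.sin(.32);R=np.array([[c,-s],[s,c]])
jaw=ray("scene",f([(140,113),(200,142)]),.044); b=ray("scene",f([(140,157),(178,172)]),.032)
t=np.array([.3956,-.3109])
print("jaw fronts in tcp frame",(jaw-t)@R); print("biscuit front corners in tcp",(b-t)@R,"expected centre",(np.array([.4845,-.282])-t)@R)
print("biscuit model corners", (np.array([[.4845,-.282]])-t)@R+[[.038,-.013],[.038,.013]])
```

```text
jaw fronts in tcp frame [[ 0.1018 -0.0322]
 [ 0.104   0.0222]]
biscuit front corners in tcp [[ 0.1291 -0.0147]
 [ 0.1274  0.0176]] expected centre [ 0.0935 -0.0005]
biscuit model corners [[ 0.1315 -0.0135]
 [ 0.1315  0.0125]]
```

```bash
python3 -m crank '[{"offset":[0,0,-0.005],"yaw":0},{"offset":[0,0,-0.005],"yaw":0},{"offset":[0,0,-0.005],"yaw":0},{"offset":[0,0,-0.003],"yaw":0},{"offset":[0,0,0],"yaw":0}]' 56
python3 - <<'E'
from h import *
S=arm.capture("scene");cv2.imwrite("pics/c4.png",cv2.resize(S[100:160,240:320],(800,600),interpolation=2))
E
```

```text
time_s: 7.22
tcp_pos: [0.3948, -0.3109, 0.0679]
tcp_rot: [-0.158, 0.987, 0.0, -0.0]
ft_force: [-0.2, -0.8, -0.3]
grip_width: 0.0475
gripper_force: 8.4
```

View pics/c4.png

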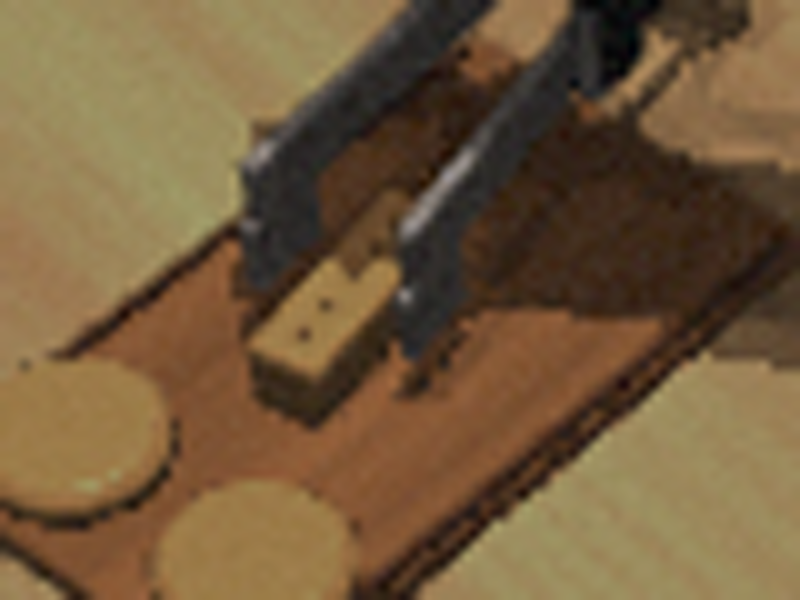

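```bash
python3 -m crank '[{"offset":[0,0,-0.005],"yaw":0},{"offset":[0,0,-0.004],"yaw":0},{"offset":[0,0,-0.002],"yaw":0},{"offset":[0,0,0],"yaw":0}]'
python3 -m crank '[{"offset":[0,0,0],"yaw":0},{"offset":[0,0,0],"yaw":0},{"offset":[0,0,0],"yaw":0},{"offset":[0,0,0],"yaw":0},{"offset":[0,0,0],"yaw":0},{"offset":[0,0,0],"yaw":0}]' 36 40
```

```text
time_s: 7.78
tcp_pos: [0.3948, -0.3109, 0.0571]
tcp_rot: [-0.158, 0.987, 0.0, -0.0]
ft_force: [-0.1, -0.5, -0.4]
grip_width: 0.0479
gripper_force: 8.4
time_s: 8.52
tcp_pos: [0.395, -0.311, 0.0574]
tcp_rot: [-0.158, 0.987, -0.0, 0.0]
ft_force: [-1.5, 0.3, 2.3]
grip_width: 0.0356
gripper_force: 42.2
```

```bash
python3 -m crank '[{"offset":[0,0,0.008],"yaw":0},{"offset":[0,0,0.012],"yaw":0},{"offset":[0,0,0.016],"yaw":0},{"offset":[0,0,0.02],"yaw":0},{"offset":[0,0,0.02],"yaw":0},{"offset":[0,0,0.014],"yaw":0},{"offset":[0,0,0],"yaw":0},{"offset":[0,0,0],"yaw":0}]'
python3 - <<'E'
from h import *
S=arm.capture("scene");D=arm.capture("side");cv2.imwrite("pics/c5.png",np.hstack([cv2.resize(S[80:170,230:350],(400,300),interpolation=2),cv2.resize(D[220:310,360:480],(400,300),interpolation=2)]))
E
```

```text
time_s: 9.52
tcp_pos: [0.3947, -0.3107, 0.1469]
tcp_rot: [-0.158, 0.987, 0.0, -0.0]
ft_force: [0.5, 0.2, -1.7]
grip_width: 0.0359
gripper_force: 41.9
```

View pics/c5.png

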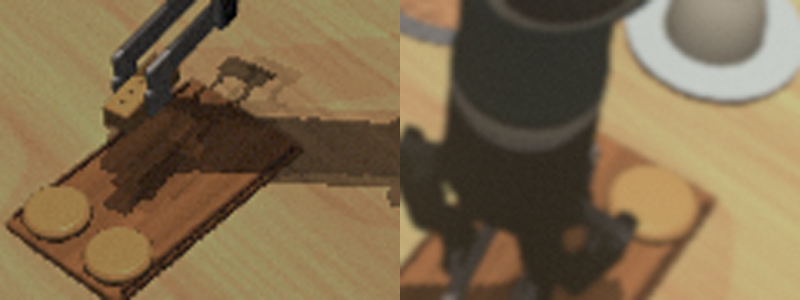

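Jaws straddle and hold the biscuit, now well clear of the board (biscuit front at about (125,105) in the crop). The cookies haven't moved. On to the dish.

```bash
python3 -m crank '[{"offset":[0.004,0.02,0],"yaw":0},{"offset":[0.006,0.04,0],"yaw":0},{"offset":[0.008,0.05,0],"yaw":0},{"offset":[0.009,0.055,0],"yaw":0},{"offset":[0.009,0.055,0],"yaw":0},{"offset":[0.008,0.05,0],"yaw":0},{"offset":[0.006,0.035,0],"yaw":0},{"offset":[0.003,0.02,0],"yaw":0}]'
python3 -m crank '[{"offset":[0,0,0],"yaw":0},{"offset":[0,0,0],"yaw":0},{"offset":[0,0,-0.02],"yaw":0},{"offset":[0,0,-0.02],"yaw":0},{"offset":[0,0,-0.01],"yaw":0},{"offset":[0,0,0],"yaw":0},{"offset":[0,0,0],"yaw":0}]'
python3 - <<'E'
from h import *
S=arm.capture("scene");D=arm.capture("side");cv2.imwrite("pics/c6.png",np.hstack([cv2.resize(S[155:245,290:410],(400,300),interpolation=2),cv2.resize(D[150:240,260:380],(400,300),interpolation=2)]))
E
```

```text
time_s: 10.62
tcp_pos: [0.4478, 0.0162, 0.1467]
tcp_rot: [-0.16, 0.987, 0.0, -0.001]
ft_force: [0.8, -0.6, -2.2]
grip_width: 0.0359
gripper_force: 41.9
time_s: 11.5
tcp_pos: [0.4484, 0.0137, 0.0978]
tcp_rot: [-0.158, 0.987, -0.0, 0.0]
ft_force: [0.3, -0.4, -1.0]
grip_width: 0.0357
gripper_force: 41.9
```

View pics/c6.png

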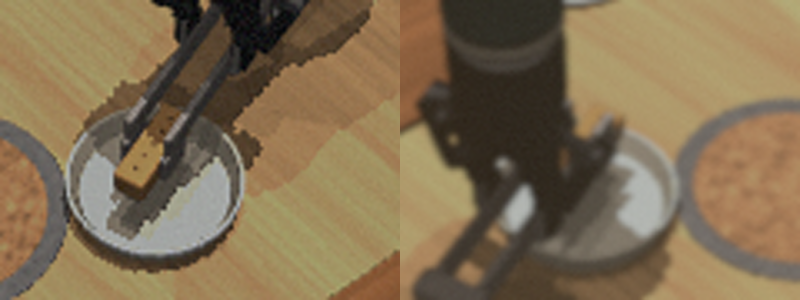

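The biscuit hangs in the jaws over the dish, slightly back of centre because it is still raised. Lowering it.

```bash
python3 -m crank '[{"offset":[0,0,-0.01],"yaw":0},{"offset":[0,0,-0.01],"yaw":0},{"offset":[0,0,-0.01],"yaw":0},{"offset":[0,0,-0.006],"yaw":0},{"offset":[0,0,-0.004],"yaw":0},{"offset":[0,0,-0.002],"yaw":0},{"offset":[0,0,0],"yaw":0},{"offset":[0,0,0],"yaw":0}]'
```

```text
time_s: 12.6
tcp_pos: [0.4482, 0.0141, 0.0555]
tcp_rot: [-0.158, 0.987, 0.0, 0.0]
ft_force: [0.6, 0.4, -1.8]
grip_width: 0.0357
gripper_force: 41.9
```

```bash
python3 -m crank '[{"offset":[0,0,-0.0015],"yaw":0},{"offset":[0,0,-0.001],"yaw":0},{"offset":[0,0,0],"yaw":0},{"offset":[0,0,0],"yaw":0}]'
```

```text
time_s: 13.1
tcp_pos: [0.448, 0.0141, 0.0528]
tcp_rot: [-0.158, 0.987, 0.0, 0.0]
ft_force: [0.0, -0.2, -1.2]
grip_width: 0.0358
gripper_force: 41.9
```

```bash
python3 -m crank '[{"offset":[0,0,0],"yaw":0},{"offset":[0,0,0],"yaw":0},{"offset":[0,0,0],"yaw":0},{"offset":[0,0,0],"yaw":0},{"offset":[0,0,0],"yaw":0}]' 55 40
python3 -m crank '[{"offset":[0,0,0.006],"yaw":0},{"offset":[0,0,0.01],"yaw":0},{"offset":[0,0,0.016],"yaw":0},{"offset":[0,0,0.02],"yaw":0},{"offset":[0,0,0.02],"yaw":0},{"offset":[0,0,0.02],"yaw":0},{"offset":[0,0,0],"yaw":0}]'
python3 - <<'E'
from h import *
S=arm.capture("scene");D=arm.capture("side");W=arm.capture("wrist");cv2.imwrite("pics/s7.png",S);cv2.imwrite("pics/d7.png",D)
E
```

```text
time_s: 13.72
tcp_pos: [0.448, 0.0141, 0.0528]
tcp_rot: [-0.158, 0.987, 0.0, 0.0]
ft_force: [-0.1, 0.6, -0.2]
grip_width: 0.047
gripper_force: 8.6
time_s: 14.6
tcp_pos: [0.4491, 0.0142, 0.1465]
tcp_rot: [-0.158, 0.987, -0.0, 0.002]
ft_force: [-0.0, -0.2, -1.5]
grip_width: 0.0472
gripper_force: 8.6
```

```bash
python3 -m crank '[{"offset":[0.005,0.022,0],"yaw":-0.04},{"offset":[0.007,0.038,0],"yaw":-0.05},{"offset":[0.008,0.042,0],"yaw":-0.05},{"offset":[0.008,0.042,0],"yaw":-0.05},{"offset":[0.008,0.042,0],"yaw":-0.05},{"offset":[0.007,0.038,0],"yaw":-0.04},{"offset":[0.005,0.028,0],"yaw":-0.038},{"offset":[0,0,0],"yaw":0}]'
python3 -m crank '[{"offset":[0,0,-0.02],"yaw":0},{"offset":[0,0,-0.02],"yaw":0},{"offset":[0,0,-0.02],"yaw":0},{"offset":[0,0,-0.015],"yaw":0},{"offset":[0,0,-0.008],"yaw":0},{"offset":[0,0,0],"yaw":0},{"offset":[0,0,0],"yaw":0}]'
```

```text
time_s: 15.75
tcp_pos: [0.4951, 0.2685, 0.1434]
tcp_rot: [-0.002, 1.0, -0.0, -0.001]
ft_force: [-0.6, -0.5, -1.5]
grip_width: 0.0469
gripper_force: 8.6
time_s: 16.62
tcp_pos: [0.4964, 0.2662, 0.0623]
tcp_rot: [-0.0, 1.0, 0.0, 0.0]
ft_force: [0.5, -0.6, -1.2]
grip_width: 0.0472
gripper_force: 8.6
```

```bash
python3 -m crank '[{"offset":[0,0,-0.004],"yaw":0},{"offset":[0,0,-0.003],"yaw":0},{"offset":[0,0,-0.0015],"yaw":0},{"offset":[0,0,0],"yaw":0},{"offset":[0,0,0],"yaw":0}]'
```

```text
time_s: 17.25
tcp_pos: [0.496, 0.2661, 0.0533]
tcp_rot: [-0.0, 1.0, 0.0, -0.0]
ft_force: [0.1, 0.4, -0.2]
grip_width: 0.0469
gripper_force: 8.6
```

```bash
python3 -m crank '[{"offset":[0,0,0],"yaw":0},{"offset":[0,0,0],"yaw":0},{"offset":[0,0,0],"yaw":0},{"offset":[0,0,0],"yaw":0},{"offset":[0,0,0],"yaw":0}]' 100
python3 -m crank '[{"offset":[0,0,0.01],"yaw":0},{"offset":[0,0,0.02],"yaw":0},{"offset":[0,0,0.03],"yaw":0},{"offset":[0,0,0.04],"yaw":0},{"offset":[0,0,0.04],"yaw":0},{"offset":[0,0,0],"yaw":0},{"offset":[0,0,0],"yaw":0}]'
python3 - <<'E'
from h import *
from scipy.spatial.transform import Rotation as R
o=arm.get_obs();I=arm.capture("wrist");cv2.imwrite("pics/w8.png",I)
T=np.eye(4);T[:3,:3]=R.from_quat(o["tcp_rot"]).as_matrix();T[:3,3]=o["tcp_pos"]
np.save("w8.npy",T@arm.calibration("wrist")["tool_from_camera"]);print(o["tcp_pos"])
S=arm.capture("scene");D=arm.capture("side");cv2.imwrite("pics/s8.png",S);cv2.imwrite("pics/d8.png",D)
cv2.imwrite("pics/c8.png",np.vstack([cv2.resize(np.hstack([S[180:240,300:370],D[180:240,281:351]]),(800,343),interpolation=2),cv2.resize(I,(400,250))[:,:].repeat(1,0) if 0 else np.hstack([cv2.resize(I,(400,250),interpolation=cv2.INTER_AREA),cv2.resize(S[205:320,320:504],(400,250))])]))
# biscuit by colour (saturated/brown) inside the dish, top at z=.027
for n,J in(("scene",S),("side",D)):
    x0,y0=.536-.054,.0435-.054
    k=ortho(n,J,.027,x0,x0+.108,y0,y0+.108);h=cv2.cvtColor(k,cv2.COLOR_BGR2HSV)
    m=((h[...,1]>110)&(h[...,2]>90)).astype(np.uint8);yy,xx=np.mgrid[:108,:108];m[(xx-54)**2+(yy-54)**2>50**2]=0
    c=max(cv2.findContours(m,0,2)[0],key=cv2.contourArea);r=cv2.minAreaRect(c)
    print(n,x0+r[0][0]/1000,y0+r[0][1]/1000,r[1],r[2])
    for z,q in((.024,69),):
        g=cv2.GaussianBlur(cv2.cvtColor(ortho(n,J,z,.4,.7,-.1,.2),6),(0,0),2)
        C=cv2.HoughCircles(g,cv2.HOUGH_GRADIENT,1,40,param1=60,param2=15,minRadius=q-3,maxRadius=q+3)
        if C is not None: print("dish",[(round(.4+a/1000,4),round(-.1+b/1000,4),float(w)) for a,b,w in C[0][:2]])
E
```

```text
time_s: 17.88
tcp_pos: [0.496, 0.2661, 0.0533]
tcp_rot: [-0.0, 1.0, 0.0, 0.0]
ft_force: [-1.0, 0.4, -0.5]
grip_width: 0.0855
gripper_force: 0.0
time_s: 18.75
tcp_pos: [0.4956, 0.2659, 0.1934]
tcp_rot: [-0.0, 1.0, 0.0, -0.0]
ft_force: [0.9, 0.5, -0.6]
grip_width: 0.0855
gripper_force: 0.0
[0.49564723 0.26588596 0.19341967]Traceback (most recent call last):
  File "<stdin>", line 12, in <module>
IndexError: boolean index did not match indexed array along axis 0; size of axis is 109 but size of corresponding boolean axis is 108
```

View pics/c8.png

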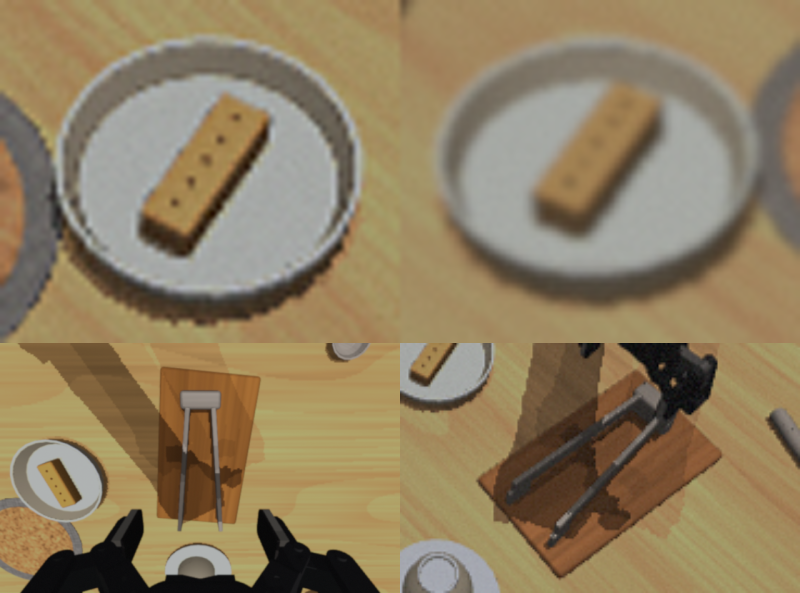

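The biscuit lies flat near the middle of the dish in both views, and the tongs stand free on their board. I've used all 10 pictures, so from here I measure with code.

Run:
```python
from h import *
from scipy.optimize import least_squares
np.set_printoptions(precision=4,suppress=True)
k=400/70
F={"scene":lambda p:np.array(p)/k+[300,180]-.4,"side":lambda p:(np.array(p)-[400,0])/k+[281,180]-.4}
B={"scene":[(222,93),(270,113),(187,233),(140,210)],"side":[(617,83),(660,95),(585,208),(537,190)]}
D={"scene":[(57,150),(360,165),(210,38),(215,298),(110,65),(315,75)],"side":[(435,150),(757,160),(600,33)]}
for n in F:
    b=ray(n,F[n](B[n]),.027);print(n,"bisc",b.mean(0),np.degrees(np.arctan2(*(b[2:].mean(0)-b[:2].mean(0))[::-1])))
    d=ray(n,F[n](D[n]),.024);s=least_squares(lambda q:np.hypot(*(d-q).T)-.07,[.536,.043]);print("dish",s.x,s.fun)
    J=cv2.imread(f"pics/{n[0]if n=='scene' else 'd'}8.png")
    g=cv2.GaussianBlur(cv2.cvtColor(ortho(n,J,.024,.4,.7,-.1,.2),6),(0,0),2)
    C=cv2.HoughCircles(g,cv2.HOUGH_GRADIENT,1,40,param1=60,param2=12,minRadius=66,maxRadius=73)
    if C is not None: print("hough",C[0][:2]/1000+[.4,-.1,0])
P=np.load("w8.npy");w=np.array([(38,454),(82,502),(70,459),(48,508)])
W=lambda p:(np.array(p)-[0,343])*1.6
b=ray("wrist",W([(37,461),(60,457),(82,501),(57,507)]),.027,P);print("wrist bisc",b.mean(0))
d=ray("wrist",W([(11,475),(105,485),(45,440),(73,522)]),.024,P);s=least_squares(lambda q:np.hypot(*(d-q).T)-.07,[.536,.043]);print("dish",s.x,s.fun)
```

```text
scene bisc [0.5377 0.0413] 18.26224109970437
dish [0.5365 0.0412] [-0.002  -0.0016 -0.     -0.0001  0.0004 -0.0003]
hough [[0.5375 0.0405 0.0677]]
side bisc [0.5377 0.0431] -160.84975486817027
dish [0.5368 0.0448] [-0.0002 -0.0002 -0.    ]
hough [[0.5335 0.0425 0.0689]]
wrist bisc [0.5318 0.0496]
dish [0.5357 0.046 ] [ 0.0016  0.0016 -0.0008 -0.0005]
```

```bash
python3 -m crank '[{"offset":[-0.005,-0.022,0],"yaw":-0.09},{"offset":[-0.005,-0.024,0],"yaw":-0.09},{"offset":[-0.005,-0.024,-0.01],"yaw":-0.09},{"offset":[-0.005,-0.024,-0.02],"yaw":-0.09},{"offset":[-0.005,-0.024,-0.025],"yaw":-0.09},{"offset":[-0.005,-0.024,-0.025],"yaw":-0.1},{"offset":[-0.005,-0.023,-0.025],"yaw":-0.1},{"offset":[0,0,0],"yaw":0}]' 100
python3 -m crank '[{"offset":[0,0,-0.02],"yaw":0},{"offset":[0,0,-0.015],"yaw":0},{"offset":[0,0,-0.01],"yaw":0},{"offset":[0,0,-0.007],"yaw":0},{"offset":[0,0,0],"yaw":0},{"offset":[0,0,0],"yaw":0}]'
```

```text
time_s: 19.9
tcp_pos: [0.4588, 0.0989, 0.0862]
tcp_rot: [0.32, 0.947, -0.002, -0.002]
ft_force: [0.8, 0.7, -0.5]
grip_width: 0.0856
gripper_force: 0.0
time_s: 20.65
tcp_pos: [0.4612, 0.1011, 0.0366]
tcp_rot: [0.319, 0.948, 0.0, 0.0]
ft_force: [-0.4, 0.3, 1.2]
grip_width: 0.0859
gripper_force: 0.0
```

```bash
python3 -m crank '[{"offset":[0,0,-0.004],"yaw":0},{"offset":[0,0,-0.004],"yaw":0},{"offset":[0,0,0],"yaw":0},{"offset":[0,0,0],"yaw":0}]'
python3 - <<'E'
from h import *
D=arm.capture("side");S=arm.capture("scene");cv2.imwrite("pics/d9.png",D);cv2.imwrite("pics/s9.png",S)
E
```

```text
time_s: 21.15
tcp_pos: [0.461, 0.101, 0.0283]
tcp_rot: [0.319, 0.948, -0.0, -0.0]
ft_force: [0.4, -0.6, -0.5]
grip_width: 0.0852
gripper_force: 0.0
```

```bash
python3 -m crank '[{"offset":[0.008,-0.006,0],"yaw":0},{"offset":[0.008,-0.006,0],"yaw":0},{"offset":[0.008,-0.006,0],"yaw":0},{"offset":[0.008,-0.006,0],"yaw":0},{"offset":[0.008,-0.006,0],"yaw":0},{"offset":[0.008,-0.006,0],"yaw":0},{"offset":[0.008,-0.006,0],"yaw":0},{"offset":[0.008,-0.006,0],"yaw":0}]'
python3 -m crank '[{"offset":[0.008,-0.006,0],"yaw":0},{"offset":[0.008,-0.006,0],"yaw":0},{"offset":[0.008,-0.006,0],"yaw":0},{"offset":[0.008,-0.006,0],"yaw":0},{"offset":[0.008,-0.006,0],"yaw":0},{"offset":[0.004,-0.003,0],"yaw":0},{"offset":[0,0,0],"yaw":0},{"offset":[0,0,0],"yaw":0}]'
cat > m.py <<'E'
from h import *
import sys
t=sys.argv[1]
def rend(q,r,n,z,m=180):
    a=np.linspace(0,2*np.pi,m,False);return q[0]+r*np.cos(a),q[1]+r*np.sin(a)
for n in("scene","side"):
    J=arm.capture(n);cv2.imwrite(f"pics/{n}_{t}.png",J)
    g=cv2.GaussianBlur(cv2.cvtColor(ortho(n,J,.024,.45,.75,-.15,.15),6),(0,0),2)
    C=cv2.HoughCircles(g,cv2.HOUGH_GRADIENT,1,10,param1=60,param2=10,minRadius=65,maxRadius=73)
    print(n,"dish",None if C is None else (C[0][:3]/1000+[.45,-.15,0]).round(4).tolist())
    o=ortho(n,J,.024,.45,.75,-.15,.15);h=cv2.cvtColor(o,cv2.COLOR_BGR2HSV)
    w=((h[...,1]<60)&(h[...,2]>110)).astype(np.uint8)
    w=cv2.morphologyEx(w,cv2.MORPH_OPEN,np.ones((3,3)))
    c=max(cv2.findContours(w,0,2)[0],key=cv2.contourArea)
    q,r=cv2.minEnclosingCircle(c);print("  white blob",round(.45+q[0]/1000,4),round(-.15+q[1]/1000,4),round(r,1))
print(arm.get_obs()["tcp_pos"])
E
python3 m.py a
```

```text
time_s: 22.25
tcp_pos: [0.5255, 0.0526, 0.0282]
tcp_rot: [0.319, 0.948, -0.0, -0.0]
ft_force: [-2.1, 1.0, -0.4]
grip_width: 0.0852
gripper_force: 1.5
time_s: 23.25
tcp_pos: [0.5694, 0.0198, 0.0284]
tcp_rot: [0.319, 0.948, 0.0, 0.001]
ft_force: [-0.7, -0.3, 0.5]
grip_width: 0.0855
gripper_force: 0.0
scene dish [[0.6195, -0.0245, 0.0713], [0.6225, -0.0005, 0.0713], [0.6265, -0.0145, 0.0713]]
  white blob 0.6227 -0.0257 70.9
side dish [[0.6215, -0.0195, 0.071], [0.5975, -0.0245, 0.0702], [0.6615, -0.0815, 0.0712]]
  white blob 0.6475 -0.0584 97.4
[0.56924456 0.0199857  0.02847425]
```

```bash
python3 -m crank '[{"offset":[0.008,-0.006,0],"yaw":0},{"offset":[0.008,-0.006,0],"yaw":0},{"offset":[0.008,-0.006,0],"yaw":0},{"offset":[0.008,-0.006,0],"yaw":0},{"offset":[0.007,-0.005,0],"yaw":0},{"offset":[0.004,-0.003,0],"yaw":0},{"offset":[0,0,0],"yaw":0},{"offset":[0,0,0],"yaw":0}]'
python3 m.py b
python3 -m crank '[{"offset":[-0.008,0.006,0],"yaw":0},{"offset":[-0.016,0.012,0],"yaw":0},{"offset":[-0.024,0.018,0],"yaw":0},{"offset":[-0.024,0.018,0.02],"yaw":0},{"offset":[-0.02,0.015,0.03],"yaw":0},{"offset":[-0.02,0.015,0.05],"yaw":0},{"offset":[-0.02,0.015,0.05],"yaw":0},{"offset":[0,0,0],"yaw":0}]'
python3 m.py c
```

```text
time_s: 24.35
tcp_pos: [0.6124, -0.0123, 0.0285]
tcp_rot: [0.319, 0.948, -0.0, 0.001]
ft_force: [0.1, -0.4, 0.2]
grip_width: 0.0851
gripper_force: 0.1
scene dish [[0.6635, -0.0545, 0.0701], [0.6805, -0.0405, 0.0702], [0.6685, -0.0345, 0.068]]
  white blob 0.6626 -0.0564 71.8
side dish [[0.6625, -0.0515, 0.0702], [0.6645, -0.0865, 0.0655], [0.6415, -0.0605, 0.0668]]
  white blob 0.6489 -0.0642 91.8
[ 0.61227409 -0.01210342  0.02848756]
time_s: 25.45
tcp_pos: [0.4805, 0.0894, 0.1818]
tcp_rot: [0.318, 0.948, 0.003, 0.003]
ft_force: [-0.3, -0.3, -0.2]
grip_width: 0.0853
gripper_force: 0.0
scene dish [[0.6665, -0.0535, 0.0669], [0.6715, -0.0435, 0.0689], [0.6555, -0.0545, 0.0724]]
  white blob 0.6629 -0.0559 71.2
side dish [[0.6645, -0.0505, 0.0713], [0.6475, -0.0675, 0.0655], [0.6645, -0.0605, 0.0658]]
  white blob 0.668 -0.0495 76.3
[0.47967617 0.08760164 0.17866982]
```

```bash
python3 - <<'E'
from h import *
for n in("scene","side"):
    k=ortho(n,cv2.imread(f"pics/{n}_c.png"),.027,.61,.718,-.108,0);h=cv2.cvtColor(k,cv2.COLOR_BGR2HSV)
    m=((h[...,1]>100)).astype(np.uint8);yy,xx=np.mgrid[:m.shape[0],:m.shape[1]];m[np.hypot(xx-54.5,yy-54)>46]=0
    r=cv2.minAreaRect(max(cv2.findContours(m,0,2)[0],key=cv2.contourArea));print(n,.61+r[0][0]/1000,-.108+r[0][1]/1000,r[1:])
# tongs board patch difference to the picture after release
    a=cv2.imread(f"pics/{n[0] if n=='scene' else 'd'}8.png");b=cv2.imread(f"pics/{n}_c.png")
    s=(slice(212,315),slice(355,400)) if n=="scene" else (slice(130,165),slice(255,300))
    print("tongs tips diff",cv2.absdiff(a,b)[s].mean())
E
python3 -m crank '[{"offset":[0,0,0],"yaw":0},{"offset":[0,0,0],"yaw":0},{"offset":[0,0,0],"yaw":0},{"offset":[0,0,0],"yaw":0}]'
```

```text
scene 0.6685878829956055 -0.04840687561035156 ((79.98577880859375, 31.815649032592773), 20.095232009887695)
tongs tips diff 23.7059331175836
side 0.6606301422119141 -0.056013694763183595 ((82.86514282226562, 24.812726974487305), 20.556041717529297)
tongs tips diff 28.883597883597883
time_s: 26.05
tcp_pos: [0.4799, 0.0868, 0.1778]
tcp_rot: [0.319, 0.948, -0.0, -0.0]
ft_force: [0.4, 0.4, 0.1]
grip_width: 0.0852
gripper_force: 0.0
```

```bash
python3 -c "
from station import arm
print(arm.job_done())"
```

```text
the job is handed in; nothing more can be done
None
```

I've handed the job in, and no verdict came back: by camera measurement the biscuit lies flat in the dish, within about 8 mm of its centre, and the dish is about 3 mm from the mat's centre. The tongs stand released on their board; I saw that before the slide but could not confirm it afterwards, though nothing came near them.

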